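Set out a stripped miner's lamp for its record photograph

ROBOT

A 7-joint arm with a two-finger parallel gripper is mounted at the origin on the work surface. World frame = base frame: x ahead of the robot, y to its left, z up, the work surface at z = 0. Lengths are in m, angles in rad, forces in N, time in s.
With the tool pointing down it reaches from about 0.425 to 0.925 m from the base axis. Payload 6.8 kg.
Tool frame: the origin (TCP) lies at the very end of the fingers, on their centre line; the grasp point (between the pads) lies 19 mm behind it; y points along the fingers, x is the direction in which the jaws open and shut, and the axes are right-handed (so a half turn about y gives the same grasp; the last joint's range is limited). The gripper opens to 85 mm and grips with 20 to 120 N. Pads are 22 mm wide; open, the fingers measure 114 mm over their backs; the gripper's body (76 mm by 85 mm) begins 54 mm behind the grasp point. The pads swing forward as they close: fully open they stand 13 mm farther back than shut.
Start: joints at [-1.284, 0.477, 0.022, 1.555, -0.011, 1.109, -0.083], TCP at [0.26, 0.623, 0.231] pointing down, gripper open.
Joint ranges: [-2.96, 2.96], [-0.34, 2.1], [-1.41, 1.46], [0.24, 2.44], [-1.37, 4.51], [0.17, 1.92], [-2.96, 2.96]. Speed limits (rad/s): [2.39, 2.39, 3.14, 3.14, 3.14, 3.14, 3.14].

INTERFACE

Orientations are given as a unit quaternion [w, x, y, z].
In Python, from station import monitor, vision, order gives the robot as it stands.
- The arm moves only by the tool send_rows, never from a script. Its argument "moves" is a list of rows, each a list of 7 numbers: the turn, a rotation vector about the tool's x, y, z in rad, then the shift along the tool's x, y, z in mm, then the opening, from 0 (shut) to 1 (fully open). In form: [[wx, wy, wz, dx, dy, dz, gripper], ...]. A call has 1 to 8 rows; each row shifts and turns the pose as measured when the row begins, along the tool's axes as they then stand; what a row does not reach is not made up. A row lasts 1/10 s, in which the tool goes at most 50 mm and 8.59 degrees, less where a joint would pass 70% of its speed; a pose out of reach is approached as far as the arm can. A call is refused whole if a number of a shift passes 50 or a number of a turn 0.15, either way. A call with a gripper value outside its range is refused whole. The fingers move at their own pace and stop on an object; "grip_force" is the grip in N (left out, the last holds). Time passes only in rows, so rows that do not move let the fingers close. It gives the time, the measured TCP pose, the force and the opening at its end, in the units of the state.
- monitor.get_obs(): the state, without advancing time (a new reading comes with each control period).
- vision.read_camera(name): name is "scene" or "top" or "wrist"; returns a dict with "img" (480x640x3 uint8, red, green, blue), "K" (3x3 intrinsics, pixels), "k1" (the pictures are not rectified: a ray, as slopes to the right and down, at radius r is drawn at 1 + k1 r^2 times it, then the intrinsics apply), "rvec" (rotation vector, rad) and "tvec" (3), from world to camera coordinates, as OpenCV has them. Camera axes: x right, y down, z forward; pixel columns grow to the right and rows downward; lengths in m; the calibration is good to about 2 mm. A picture is of the moment at which its call begins. There is no depth.
- order.hand_in(): hands the job in, once; it reports no verdict.
Trained networks look in the newest picture that a camera, given by its name, has taken for a name from the list of things; names that differ only in an ending like _2 or _b are one class to them, and where a whole thing is asked for, a point or a joint stands for the part that bears it (a point fixed in the world has none). Each returns a list of dicts, best first, with "score" (0 to 1); they miss things now and then, are a little off and sometimes report something else, mostly with a low value. They report only what shows in the picture. A call takes as long as a camera call. They do not tell look-alikes from the thing itself.
- vision.cut_out(camera, thing): "region" (480x640 bool, what is visible of it) and "xy" ([column, row] in pixels, amid what is visible of it).
The state is a dict: "t": time; "q": joint angles; "joint_vel": joint speeds; "joint_torque": joint torques, N m; "eef_pos": TCP position; "tool_rot": TCP orientation; "contact_force": force on the tool from outside, world axes, zero at the start; "torque": the same for the moment, N m; "gripper_width": opening from 0.0 (shut) to 1.0 (fully open).
Only numpy, scipy, OpenCV 4.12 (cv2) and the standard library are available. Lean on these libraries where they do the work, as an engineer would, in place of code of your own. Each camera call takes 0.05 s, during which the arm holds its last target. There are 200 camera calls.

TASK

On the grey photo board the lamp's brass oil vessel and its steel bonnet already stand at the two ends of the row: stand the other parts upright between them in one straight row, centres evenly spaced, in the order in which the lamp goes together - the glass next to the vessel, then the small inner gauze, then the large outer gauze next to the bonnet - with the brass collar ring lying flat and centred on top of the glass. Lay the scale bar flat on the board in front of the row (on the robot's side, where the camera is), opposite the inner gauze and parallel to the row, not touching the parts. Leave the vessel, the bonnet, the brick and the tin where they are, and let go of everything at the end.

Things in the scene. Friction and masses are not known exactly. Their poses are not given: they have to be found in the camera images.
- board: Fixed matt-grey board flat on the table, 200 mm deep (x), 500 mm wide (y), 5 mm thick; yaw within 0.12 rad of square to the robot. Origin: centre of its underside, on the table; +x points away from the robot, its front is the -x long edge. The row runs along its line x = +20 mm: vessel and bonnet stand on that line, 200 mm either side of the middle (400 mm between their centres).
- vessel: The lamp's oil vessel, already in place at one end of the row (either end): round brass font, 80 mm across, 56 mm high with a threaded collar, with a thin burner tube up to 76 mm; 0.7 kg, loose, not to be moved. Origin: centre of its underside, z up.
- bonnet: The lamp's bonnet, already in place at the other end of the row: round steel shroud with vent slots and a conical crown, 76 mm across, 120 mm high, with a hanging loop on top up to 145 mm; 0.55 kg, loose, not to be moved. Origin: centre of its underside, z up.
- glass: The lamp's glass: a plain open clear-glass tube standing on end, 62 mm outer and 50 mm inner diameter, 62 mm high, about 0.16 kg. Starts upright on the table. Origin: centre of its underside, z up; both ends alike.
- gauze_in: The inner gauze, the smaller of the two: slim grey wire-mesh cylinder, closed top, 32 mm diameter and 88 mm high, standing on a brass foot flange 44 mm across and 5 mm high; about 0.07 kg. Starts upright on the table. Origin: centre of its underside, z up.
- gauze_out: The outer gauze, the larger of the two: grey wire-mesh cylinder, closed top, 48 mm diameter and 110 mm high, standing on a brass foot flange 58 mm across and 5 mm high; about 0.11 kg. Starts upright on the table. Origin: centre of its underside, z up.
- clamp_ring: The brass collar ring that clamps the glass: a short open brass ring with a milled edge, 60 mm outer and 42 mm inner diameter, 20 mm high, about 0.09 kg. Starts flat on the table, axis upright. Origin: centre of its underside, z up; both faces alike.
- scale_bar: Photographic scale bar: white plastic bar with small black squares on top, 120 mm long (its y axis), 22 mm wide (its x axis), 8 mm thick, about 0.05 kg. Starts flat on the table, its length within 0.4 rad of the world y axis. Origin: centre of its underside, z up.
- brick: Bystander: a loose tagged red brick, 215 mm long (x), 102 mm wide (y), 65 mm high, its length within 0.1 rad of the world y axis, beside the board on the left (+y). Origin: centre of its underside. Not to be moved.
- tin: Bystander: a loose metal food tin with one rounded end, 155 mm long (x), 100 mm wide (y), 52 mm high, its length within 0.4 rad of the world y axis, beside the board on the right (-y). Origin: on its underside, near its middle. Not to be moved.
There are look-alikes about, which are no part of the job. Several things have the shape of the scale_bar; the one meant has the colours described above.

How it is judged:
At the end, for the whole second after the job is handed in: Glass, inner, outer gauze upright on the row line at 100, 200, 300 mm from vessel to bonnet, +-15 mm; ring flat on glass, centred to 10 mm; bar flat on board, 32+ mm before the row, clear of it, parallel to 8 deg, mid to 20 mm; vessel, bonnet moved under 12 mm, brick, tin under 20; all at rest (horizontal distance between glass and vessel between 0.085 and 0.115 m and horizontal distance between glass and bonnet between 0.285 and 0.315 m and x of glass in the frame of board between 0.005 and 0.035 m and z of glass in the frame of board between 0.002 and 0.009 m and angle between each of glass, gauze_in, gauze_out, scale_bar, vessel, bonnet's own z axis and vertical below 0.1 rad and horizontal distance between gauze_in and vessel between 0.185 and 0.215 m and horizontal distance between gauze_in and bonnet between 0.185 and 0.215 m and x of gauze_in in the frame of board between 0.005 and 0.035 m and z of gauze_in in the frame of board between 0.002 and 0.009 m and horizontal distance between gauze_out and vessel between 0.285 and 0.315 m and horizontal distance between gauze_out and bonnet between 0.085 and 0.115 m and x of gauze_out in the frame of board between 0.005 and 0.035 m and z of gauze_out in the frame of board between 0.002 and 0.009 m and horizontal distance between clamp_ring and glass below 0.01 m and z of clamp_ring in the frame of glass between 0.058 and 0.067 m and angle between the z axis of clamp_ring and the z axis of glass, either way round below 0.1 rad and x of scale_bar in the frame of board between -0.089 and -0.012 m and y of scale_bar in the frame of board between -0.02 and 0.02 m and z of scale_bar in the frame of board between 0.002 and 0.009 m and angle between the y axis of scale_bar and the y axis of board, either way round below 0.14 rad and distance of each of vessel, bonnet from where it was at the start of the episode below 0.012 m and distance of each of brick, tin from where it was at the start of the episode below 0.02 m and linear speed of each of glass, gauze_in, gauze_out, clamp_ring, scale_bar, vessel, bonnet below 0.02 m/s and contact force between scale_bar and glass below 0.1 N and contact force between scale_bar and gauze_in below 0.1 N and contact force between scale_bar and gauze_out below 0.1 N); the robot touches nothing.
It fails at once if the oil vessel or the bonnet is shifted by more than 12 mm (distance of any of vessel, bonnet from where it was at the start of the episode above 0.012 m).
It fails at once if the brick or the tin is shifted by more than 20 mm (distance of any of brick, tin from where it was at the start of the episode above 0.02 m).
It also fails if it takes over 115 s, if anything falls off the work surface, if the arm or the gripper's body presses on something with over 40 N, if the wrist force passes 120 N, or if a joint passes its speed limit or range.

## Working session

There is one attempt and no reset: what is moved stays moved. The work goes in short steps, Python scripts to look and compute and a tool call to move; the robot and the scene stay as the last step left them, time stands still between calls to the robot, and variables do not carry over. Pictures are saved under pics/ and viewed, on a budget of 14 in all, crops included, one or two more only if the job needs it, and the job is handed in when it is done.

Besides the shell and the picture viewer there is one more tool, called as name(argument=value, ...), one argument or row to a line, values as JSON. send_rows: Moves the arm, as the interface text tells. Its arguments: {"type":"object","properties":{"moves":{"type":"array","items":{"type":"array","items":{"type":"number"}}},"grip_force":{"type":"number"}},"required":["moves"]}

```bash
mkdir -p pics; ls; cat > h.py <<'E'
import numpy as np, cv2
from station import monitor, vision, order
def cam(n):
    c=vision.read_camera(n); c['R']=cv2.Rodrigues(np.array(c['rvec'],float))[0]; c['t']=np.array(c['tvec'],float).ravel()
    return c
def save(c,f): cv2.imwrite('pics/'+f,c['img'][:,:,::-1])
def dist(c): return np.array([c['k1'],0,0,0,0],float)
def ray(c,uv,z):
    uv=np.array(uv,float).reshape(-1,1,2)
    n=cv2.undistortPoints(uv,np.array(c['K'],float),dist(c)).reshape(-1,2)
    d=np.c_[n,np.ones(len(n))]@c['R']; o=-c['R'].T@c['t']
    return o+d*((z-o[2])/d[:,2])[:,None]
def proj(c,P):
    return cv2.projectPoints(np.array(P,float).reshape(-1,1,3),np.array(c['rvec'],float),c['t'],np.array(c['K'],float),dist(c))[0].reshape(-1,2)
E
python3 - <<'E'
from h import *
o=monitor.get_obs(); print({k:np.round(v,3) for k,v in o.items()})
for n in ['top','scene']:
    c=cam(n); save(c,n+'0.png'); print(n,-c['R'].T@c['t'],c['k1'],c['K'][0][0])
    for th in ['board','vessel','bonnet','glass','gauze_in','gauze_out','clamp_ring','scale_bar','brick','tin']:
        try:
            for d in vision.cut_out(n,th)[:4]:
                r=d['region']; ys,xs=np.nonzero(r)
                print(th,round(d['score'],2),np.round(d['xy']),xs.min(),xs.max(),ys.min(),ys.max(),r.sum(),np.round(ray(c,d['xy'],0)[0],3))
        except Exception as e: print(th,e)
print(monitor.get_obs()['t'])
E
```

```text
pics
{'t': np.float64(0.0), 'q': array([-1.284,  0.478,  0.022,  1.556, -0.011,  1.109, -0.083]), 'joint_vel': array([-0.001,  0.001, -0.001,  0.   , -0.   ,  0.   , -0.001]), 'joint_torque': array([ 1.0000e-03, -5.9646e+01,  1.6080e+00, -2.8119e+01,  1.2000e-02,
        9.0000e-03,  0.0000e+00]), 'eef_pos': array([0.259, 0.623, 0.23 ]), 'tool_rot': array([-0.588,  0.589,  0.392, -0.393]), 'contact_force': array([-0.259, -0.024,  0.244]), 'torque': array([-0.007,  0.006,  0.017]), 'gripper_width': np.float64(1.001)}
top [0.37261892 0.01333988 1.33493411] 0.01315961867761051 499.21646426788243
board 0.65 [321. 168.] 227 414 125 203 12203 [0.614 0.002 0.   ]
vessel 0.64 [394. 153.] 380 410 138 168 734 [ 0.661 -0.194  0.   ]
bonnet 0.89 [244. 153.] 226 259 136 171 870 [0.65  0.211 0.   ]
glass 0.53 [325. 230.] 310 333 225 248 169 [ 0.448 -0.014  0.   ]
gauze_in 0.9 [170. 237.] 157 180 231 246 306 [0.417 0.4   0.   ]
gauze_out 0.63 [469. 244.] 455 486 234 255 560 [ 0.422 -0.4    0.   ]
gauze_out 0.44 [268. 225.] 253 275 222 245 298 [0.455 0.138 0.   ]
gauze_out 0.31 [393. 154.] 381 409 1
[... 707 characters left out ...]
.639 -0.201  0.   ]
glass 0.87 [320. 248.] 306 334 228 265 935 [0.413 0.001 0.   ]
gauze_in 0.96 [484. 208.] 471 496 192 228 594 [0.38  0.419 0.   ]
gauze_out 0.9 [144. 270.] 126 162 244 293 1209 [ 0.386 -0.397  0.   ]
gauze_out 0.33 [341. 329.] 218 476 265 402 17637 [ 0.629 -0.005  0.   ]
clamp_ring 0.69 [386. 238.] 373 398 230 254 407 [0.418 0.156 0.   ]
scale_bar 0.92 [136. 217.] 109 160 211 224 450 [ 0.224 -0.408  0.   ]
scale_bar 0.78 [251. 263.] 231 281 249 278 564 [ 0.421 -0.159  0.   ]
scale_bar 0.62 [225. 222.] 197 247 217 228 408 [ 0.288 -0.201  0.   ]
brick 0.72 [547. 288.] 488 607 248 327 5830 [0.633 0.462 0.   ]
tin 0.92 [126. 362.] 80 171 328 399 4666 [ 0.607 -0.442  0.   ]
1.1
```

```bash
python3 - <<'E'
import cv2
t=cv2.imread('pics/top0.png'); s=cv2.imread('pics/scene0.png')
cv2.imwrite('pics/a.png',cv2.resize(t[110:350,100:520],(800,457),interpolation=cv2.INTER_CUBIC))
cv2.imwrite('pics/b.png',cv2.resize(s[130:420,60:640],(800,400),interpolation=cv2.INTER_CUBIC))
E
```

```text
(no output)
```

View pics/a.png

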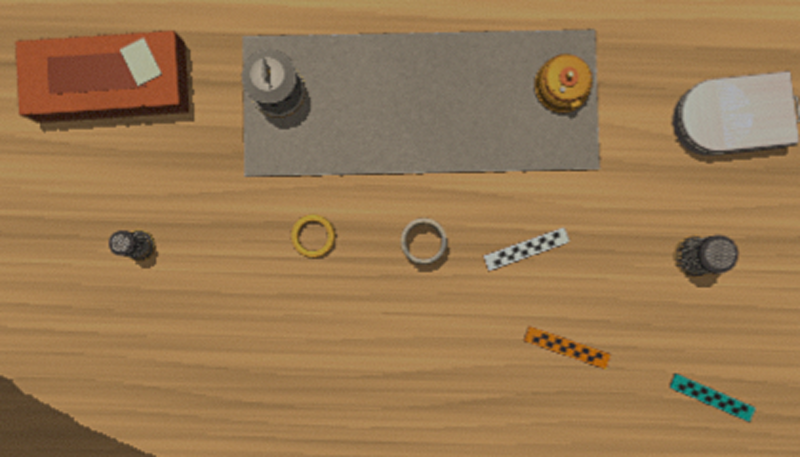

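View pics/b.png

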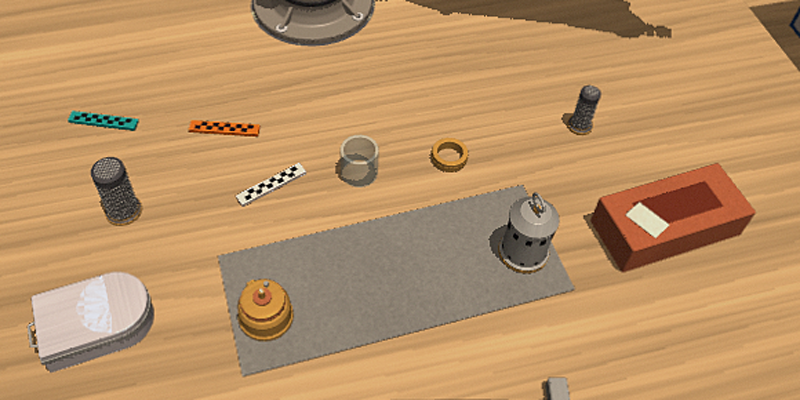

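The white bar with black squares lies at about (374,239) in the top view. The vessel is at the right (-y) end and the bonnet at the left. Next I fit the poses by matching projected silhouettes to both cameras.

```bash
cat >> h.py <<'E'
from scipy.optimize import least_squares
from scipy.spatial.transform import Rotation as Ro
def circ(x,y,z,r):
    a=np.linspace(0,2*np.pi,48); return np.c_[x+r*np.cos(a),y+r*np.sin(a),np.full(48,z)]
PROF=dict(glass=[(0,.031),(.062,.031)],gauze_in=[(0,.022),(.005,.022),(.088,.016)],gauze_out=[(0,.029),(.005,.029),(.110,.024)],
 clamp_ring=[(0,.03),(.02,.03)],vessel=[(0,.04),(.03,.04)],bonnet=[(0,.038),(.09,.038)])
def fit(th,obs,p0,z0=0):
    # obs: list of (cam, region)
    bb=[]
    for c,r in obs:
        ys,xs=np.nonzero(r); bb.append([xs.min()-.5,xs.max()+.5,ys.min()-.5,ys.max()+.5])
    def f(p):
        P=np.vstack([circ(p[0],p[1],z+z0,r) for z,r in PROF[th]]); o=[]
        for (c,_),b in zip(obs,bb):
            q=proj(c,P); o+=[q[:,0].min()-b[0],q[:,0].max()-b[1],q[:,1].min()-b[2],q[:,1].max()-b[3]]
        return np.array(o)
    s=least_squares(f,p0,loss='soft_l1'); return s.x,f(s.x)
def barfit(c,r,z):
    ys,xs=np.nonzero(r); P=ray(c,np.c_[xs,ys],z)[:,:2]
    return cv2.minAreaRect((P*1000).astype(np.float32))
def go(x,y,z,yaw):
    "shift (tool axes, mm) and turn (rad) from now to a tool-down pose; yaw = angle of tool x in world"
    o=monitor.get_obs(); q=o['tool_rot']; R=Ro.from_quat([q[1],q[2],q[3],q[0]])
    X=np.array([np.cos(yaw),np.sin(yaw),0]);Y=np.array([0,0,-1.]);T=np.c_[X,Y,np.cross(X,Y)]
    print('t',round(float(o['t']),2),'pos',np.round(o['eef_pos'],4),'F',np.round(o['contact_force'],1),'g',round(float(o['gripper_width']),3))
    print('turn',np.round((R.inv()*Ro.from_matrix(T)).as_rotvec(),3),'shift after turn',np.round(T.T@(np.array([x,y,z])-o['eef_pos'])*1000,1),'shift now',np.round(R.inv().apply(np.array([x,y,z])-o['eef_pos'])*1000,1))
E
python3 - <<'E'
from h import *
C={n:cam(n) for n in ['top']}
D={}
things=['board','vessel','bonnet','glass','gauze_in','gauze_out','clamp_ring','scale_bar']
for th in things: D['top',th]=vision.cut_out('top',th)
C['scene']=cam('scene')
for th in things: D['scene',th]=vision.cut_out('scene',th)
p0=dict(vessel=(.65,-.19),bonnet=(.64,.2),glass=(.43,0),gauze_in=(.4,.41),gauze_out=(.4,-.4),clamp_ring=(.44,.15))
for th in p0:
    for cs in (['top'],['scene'],['top','scene']):
        ob=[(C[n],D[n,th][0]['region']) for n in cs if D[n,th]]
        if len(ob)<len(cs): continue
        x,e=fit(th,ob,p0[th],.005 if th in('vessel','bonnet') else 0); print(th,cs,np.round(x,4),np.round(e,1))
for n in C:
    print(n,'board',barfit(C[n],D[n,'board'][0]['region'],.005))
    for d in D[n,'scale_bar']:
        m=C[n]['img'][d['region']]
        b=barfit(C[n],d['region'],.008); print(n,'bar',np.round(d['score'],2),b, m.mean(0).round())
# board corners by colour in top
q=monitor.get_obs()['tool_rot']; print(Ro.from_quat([q[1],q[2],q[3],q[0]]).as_matrix().round(3))
E
```

```text
vessel ['top'] [ 0.6553 -0.1936] [-0.4  0.4 -0.   0. ]
vessel ['scene'] [ 0.6566 -0.1926] [-0.5  0.5  1.8 -1.5]
vessel ['top', 'scene'] [ 0.6556 -0.1929] [-0.7  0.1 -0.2 -0.1 -0.7  0.3  1.4 -2. ]
bonnet ['top'] [0.6357 0.2037] [-0.6  0.7  0.8 -0.9]
bonnet ['scene'] [0.6361 0.2056] [-0.4  0.3  1.  -0.9]
bonnet ['top', 'scene'] [0.6362 0.2049] [-1.1  0.2  0.6 -1.1 -0.6  0.1  1.1 -0.9]
glass ['top'] [ 0.4277 -0.0042] [-0.1  0.1 -0.3  0.4]
glass ['scene'] [ 0.4321 -0.0051] [-0.1  0.1 -0.5  0.5]
glass ['top', 'scene'] [ 0.4296 -0.0045] [ 0.   0.3 -1.1 -0.4 -0.1  0.1 -1.4 -0.5]
gauze_in ['top'] [0.4115 0.3901] [-0.8  0.9 -0.8  0.8]
gauze_in ['scene'] [0.4179 0.3941] [ 0.6 -0.5 -0.6  0.7]
gauze_in ['top', 'scene'] [0.415  0.3929] [-1.9 -0.1 -2.2 -0.6 -0.3 -1.6 -1.4 -0.2]
gauze_out ['top'] [ 0.4194 -0.3866] [-0.5  0.5  0.1 -0.1]
clamp_ring ['top'] [0.4327 0.1463] [-0.7  0.7 -0.5  0.5]
clamp_ring ['scene'] [0.436  0.1485] [ 0.  -0.   0.6 -0.6]
clamp_ring ['top', 'scene'] [0.4343 0.148 ] [-1.3  0.1 -1.1 -0.2 -0.4 -0.5  0.1 -1.1]
top board ((625.9038696289062, 4.008819580078125), (200.274536132
[... 465 characters left out ...]
05175781, -208.69395446777344), (116.89937591552734, 22.548934936523438), 73.26302337646484) [134.  83.  29.]
scene board ((631.472900390625, 5.4195098876953125), (203.27163696289062, 503.156982421875), 2.8382315635681152)
scene bar 0.77 ((293.3541564941406, -208.89920043945312), (119.97428131103516, 31.137699127197266), 74.78986358642578) [157.  79.  27.]
scene bar 0.67 ((430.0030517578125, -149.1997528076172), (26.83146858215332, 119.0402603149414), 20.362966537475586) [158. 150. 134.]
scene bar 0.65 ((230.78659057617188, -409.5523986816406), (120.9288101196289, 27.546131134033203), 69.17425537109375) [ 31. 105.  95.]
[[ 0.385 -0.    -0.923]
 [ 0.923 -0.     0.385]
 [-0.    -1.     0.   ]]
```

send_rows(
  moves=[
    [0,0.14,0,0,0,0,1],
    [0,0.14,0,0,0,0,1],
    [0,0.14,0,0,0,0,1],
    [0,0.14,0,0,0,0,1],
    [0,0.14,0,0,0,0,1],
    [0,0.14,0,0,0,0,1],
    [0,0.14,0,0,0,0,1],
    [0,0.14,0,0,0,0,1],
  ],
  grip_force=30,
)

```text
t: 2.8
eef_pos: [0.2596, 0.6231, 0.2315]
tool_rot: [0.707, -0.707, -0.004, 0.005]
contact_force: [-0.0, 0.4, 0.3]
gripper_width: 1.0
```

```bash
python3 -c "
from h import *
go(.416,.393,.15,.05)"
```

```text
t 2.8 pos [0.2596 0.6231 0.2315] F [-0.   0.4  0.3] g 1.0
turn [-0.001 -0.037 -0.001] shift after turn [ 144.7   81.5 -237.6] shift now [ 153.5   81.2 -232.1]
```

send_rows(
  moves=[
    [0,-0.037,0,23,13,-38,1],
    [0,0,0,24.5,13.7,-40,1],
    [0,0,0,24.5,13.7,-40,1],
    [0,0,0,24.5,13.7,-40,1],
    [0,0,0,24.5,13.7,-40,1],
    [0,0,0,24.5,13.7,-40,1],
  ],
)

```text
t: 3.4
eef_pos: [0.4134, 0.396, 0.1482]
tool_rot: [0.711, -0.703, -0.022, 0.022]
contact_force: [0.4, 0.6, -0.7]
gripper_width: 1.0
```

```bash
python3 -c "
from h import *
go(.416,.393,.15,.05)
c=cam('wrist');save(c,'w0.png')
for d in vision.cut_out('wrist','gauze_in'):
    print(d['score']); print(fit('gauze_in',[(c,d['region'])],(.416,.393)))
go(.416,.393,.05,.05)
"
```

```text
t 3.4 pos [0.4134 0.396  0.1482] F [ 0.4  0.6 -0.7] g 1.0
turn [-0.011  0.013  0.001] shift after turn [ 2.5 -1.8 -3.1] shift now [ 2.4 -1.9 -3.1]
0.87
(array([0.41554395, 0.39229724]), array([ 0.38618629, -0.27493957, -0.51437966,  0.39020178]))
t 3.5 pos [0.4168 0.389  0.147 ] F [ 0.1 -0.1  0.8] g 0.999
turn [-0.005  0.001  0.   ] shift after turn [-0.6 97.   4. ] shift now [-0.6 97.   3.6]
```

View pics/w0.png

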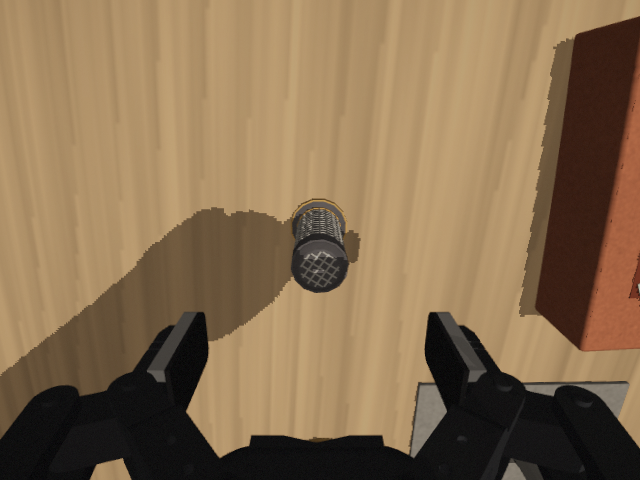

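The wrist view shows the inner gauze centred between the jaws at about (320,250). It agrees with the fit at (0.4155, 0.3923), so I descend and grip.

send_rows(
  moves=[
    [0,0,0,-1,35,3.5,1],
    [0,0,0,0,35,0,1],
    [0,0,0,0,25,0,1],
    [0,0,0,0,5,0,0],
    [0,0,0,0,0,0,0],
    [0,0,0,0,0,0,0],
    [0,0,0,0,0,0,0],
    [0,0,0,0,0,0,0],
  ],
)

```text
t: 4.3
eef_pos: [0.4201, 0.3953, 0.0496]
tool_rot: [0.711, -0.702, -0.019, 0.014]
contact_force: [1.0, 0.3, -0.5]
gripper_width: 0.362
```

```bash
python3 -c "
from h import *
go(.416,.393,.05,.05)"
```

```text
t 4.3 pos [0.4201 0.3953 0.0496] F [ 1.   0.3 -0.5] g 0.362
turn [-0.012 -0.004  0.007] shift after turn [-4.2 -0.4 -2.1] shift now [-4.2 -0.5 -2.1]
```

send_rows(
  moves=[
    [0.012,0,-0.007,0,-30,0,0],
    [0,0,0,0,-45,0,0],
    [0,0,0,10,-45,-15,0],
    [0,0,0,20,-30,-40,0],
    [0,0,0,20,0,-40,0],
    [0,0,0,20,0,-40,0],
    [0,0,0,20,0,-40,0],
    [0,0,0,20,0,-40,0],
  ],
)

```text
t: 5.1
eef_pos: [0.5405, 0.1888, 0.2077]
tool_rot: [0.72, -0.693, -0.031, 0.014]
contact_force: [1.2, -0.7, -0.7]
gripper_width: 0.363
```

send_rows(
  moves=[
    [0,0,0,20,0,-40,0],
    [0,0,0,20,0,-40,0],
    [0,0,0,20,0,-40,0],
    [0,0,0,20,0,-40,0],
    [0,0,0,0,0,0,0],
  ],
)

```text
t: 5.6
eef_pos: [0.6363, 0.0197, 0.2092]
tool_rot: [0.72, -0.694, -0.031, 0.008]
contact_force: [-0.8, -1.0, -0.5]
gripper_width: 0.367
```

```bash
python3 -c "
from h import *
go(.6465,.006,.057,.05)"
```

```text
t 5.6 pos [0.6363 0.0197 0.2092] F [-0.8 -1.  -0.5] g 0.367
turn [-0.036  0.006  0.034] shift after turn [  9.5 152.2 -14.2] shift now [  4.2 151.8 -19.7]
```

send_rows(
  moves=[
    [-0.036,0.006,0.034,5,10,-15,0],
    [0,0,0,0,40,0,0],
    [0,0,0,0,35,0,0],
    [0,0,0,0,20,0,0],
    [0,0,0,0,0,0,0],
    [0,0,0,0,0,0,0],
  ],
)

```text
t: 6.2
eef_pos: [0.6458, 0.0043, 0.1065]
tool_rot: [0.707, -0.707, -0.019, 0.013]
contact_force: [0.4, -0.7, 0.4]
gripper_width: 0.367
```

```bash
python3 -c "
from h import *
go(.6465,.006,.057,.05)"
```

```text
t 6.2 pos [0.6458 0.0043 0.1065] F [ 0.4 -0.7  0.4] g 0.367
turn [-0.    -0.004  0.008] shift after turn [ 0.8 49.5  1.7] shift now [ 0.4 49.5  1.7]
```

Now set it down gently, then open.

send_rows(
  moves=[
    [0,-0.004,0.008,0.5,30,1.7,0],
    [0,0,0,0,14,0,0],
    [0,0,0,0,5,0,0],
    [0,0,0,0,2,0,0],
    [0,0,0,0,0,0,0],
  ],
)

```text
t: 6.7
eef_pos: [0.6512, 0.0072, 0.0619]
tool_rot: [0.708, -0.706, -0.022, 0.014]
contact_force: [0.2, 0.9, 0.4]
gripper_width: 0.364
```

```bash
python3 -c "
from h import *
go(.6465,.006,.0546,.05)"
```

```text
t 6.7 pos [0.6512 0.0072 0.0619] F [0.2 0.9 0.4] g 0.364
turn [-0.002  0.001  0.011] shift after turn [-4.8  7.3 -0.9] shift now [-4.9  7.2 -0.9]
```

send_rows(
  moves=[
    [0,0,0.011,-4,3,-1,0],
    [0,0,0,0,2,0,0],
    [0,0,0,0,1,0,0],
    [0,0,0,0,1,0,0],
  ],
)

```text
t: 7.1
eef_pos: [0.6485, 0.0056, 0.057]
tool_rot: [0.708, -0.706, -0.019, 0.017]
contact_force: [0.2, -0.3, -1.3]
gripper_width: 0.362
```

```bash
python3 -c "
from h import *
go(.6465,.006,.0546,.05)"
```

```text
t 7.1 pos [0.6485 0.0056 0.057 ] F [ 0.2 -0.3 -1.3] g 0.362
turn [-0.002  0.     0.003] shift after turn [-2.   2.4  0.5] shift now [-2.   2.4  0.5]
```

send_rows(
  moves=[
    [0,0,0,-2,2,0,0],
    [0,0,0,0,1,0,0],
    [0,0,0,0,0,0,0.8],
    [0,0,0,0,0,0,0.8],
    [0,0,0,0,0,0,0.8],
    [0,0,0,0,-20,0,0.8],
    [0,0,0,0,-45,0,0.8],
    [0,0,0,0,-45,0,0.8],
  ],
)

```text
t: 7.9
eef_pos: [0.6417, 0.0055, 0.1599]
tool_rot: [0.707, -0.707, -0.014, 0.021]
contact_force: [1.0, 0.0, -0.4]
gripper_width: 0.8
```

```bash
python3 -c "
from h import *
c=cam('wrist');save(c,'w1.png')
for d in vision.cut_out('wrist','gauze_in'):
    print(d['score']); print(fit('gauze_in',[(c,d['region'])],(.6465,.006),.005))
c=cam('scene')
for d in vision.cut_out('scene','gauze_in'):
    print(d['score']); print(fit('gauze_in',[(c,d['region'])],(.6465,.006),.005))
go(.4297,-.0045,.16,.05)"
```

```text
0.56
(array([0.64640856, 0.00303025]), array([ 0.33855388, -0.24507392, -0.6904521 ,  0.51767373]))
0.88
(array([0.64884246, 0.00180924]), array([ 0.19620654, -0.19543176, -0.12974512,  0.13388587]))
t 8.1 pos [0.6432 0.0058 0.1606] F [ 0.1  0.2 -1.5] g 0.803
turn [-0.002  0.001 -0.005] shift after turn [-213.7    0.6    0.4] shift now [-213.7    1.7    0.6]
```

Inner gauze is standing within about 3 mm of its target. Next is the glass.

send_rows(
  moves=[
    [0,0,0,-42,0,0,1],
    [0,0,0,-43,0,0,1],
    [0,0,0,-43,0,0,1],
    [0,0,0,-43,0,0,1],
    [0,0,0,-43,0,0,1],
    [0,0,0,0,0,0,1],
  ],
)

```text
t: 8.7
eef_pos: [0.4153, -0.0056, 0.1527]
tool_rot: [-0.706, 0.707, 0.012, -0.026]
contact_force: [0.9, -0.8, -0.3]
gripper_width: 1.002
```

```bash
python3 -c "
from h import *
c=cam('wrist');save(c,'w1.png')
for d in vision.cut_out('wrist','glass'):
    print(d['score']); print(fit('glass',[(c,d['region'])],(.43,-.0045)))
go(.4297,-.0045,.03,.05)"
```

```text
0.85
(array([ 0.43005079, -0.00524512]), array([-0.69720673,  0.6883494 ,  0.20688379, -0.14203794]))
t 8.8 pos [ 0.4216 -0.0047  0.1542] F [ 0.5 -0.6  0. ] g 1.003
turn [ 0.002  0.005 -0.013] shift after turn [  8.1 124.2  -0.2] shift now [  9.7 124.1  -0. ]
```

send_rows(
  moves=[
    [0,0,-0.013,8,20,0,1],
    [0,0,0,0,25,0,1],
    [0,0,0,0,25,0,1],
    [0,0,0,0,0,0,1],
  ],
)

```text
t: 9.2
eef_pos: [0.4375, -0.0032, 0.082]
tool_rot: [-0.706, 0.708, 0.023, -0.018]
contact_force: [-0.8, -0.4, -0.8]
gripper_width: 1.001
```

```bash
python3 -c "
from h import *
go(.430,-.005,.025,.05)"
```

```text
t 9.2 pos [ 0.4375 -0.0032  0.082 ] F [-0.8 -0.4 -0.8] g 1.001
turn [0.003 0.007 0.007] shift after turn [-7.6 57.  -1.4] shift now [-8.  57.  -1.2]
```

send_rows(
  moves=[
    [0,0,0,-7,4,-1,1],
    [0,0,0,-3,20,0,1],
    [0,0,0,-2,20,0,1],
    [0,0,0,-1,12,0,1],
    [0,0,0,0,0,0,1],
  ],
)

```text
t: 9.7
eef_pos: [0.4297, -0.0052, 0.0267]
tool_rot: [-0.706, 0.708, 0.025, -0.015]
contact_force: [0.1, 0.2, 0.7]
gripper_width: 1.001
```

```bash
python3 -c "
from h import *
go(.430,-.005,.025,.05)"
```

```text
t 9.7 pos [ 0.4297 -0.0052  0.0267] F [0.1 0.2 0.7] g 1.001
turn [0.003 0.007 0.013] shift after turn [0.3 1.7 0.2] shift now [0.3 1.7 0.2]
```

send_rows(
  moves=[
    [0,0,0.013,0,2,0,0],
    [0,0,0,0,0,0,0],
    [0,0,0,0,0,0,0],
    [0,0,0,0,0,0,0],
    [0,0,0,0,0,0,0],
  ],
)

```text
t: 10.2
eef_pos: [0.4323, -0.0049, 0.0277]
tool_rot: [-0.706, 0.708, 0.022, -0.019]
contact_force: [0.4, -0.6, -2.5]
gripper_width: 0.715
```

```bash
python3 -c "
from h import *
go(.6515,-.0939,.10,.05)"
```

```text
t 10.2 pos [ 0.4323 -0.0049  0.0277] F [ 0.4 -0.6 -2.5] g 0.715
turn [0.003 0.007 0.004] shift after turn [214.5 -72.3 -99.8] shift now [ 214.1  -71.2 -101.5]
```

send_rows(
  moves=[
    [0,0,0,0,-35,0,0],
    [0,0,0,0,-45,0,0],
    [0,0,0,35,-15,-17,0],
    [0,0,0,40,0,-20,0],
    [0,0,0,40,0,-20,0],
    [0,0,0,40,0,-20,0],
    [0,0,0,38,0,-20,0],
    [0,0,0,0,0,0,0],
  ],
)

```text
t: 11.0
eef_pos: [0.6351, -0.09, 0.1277]
tool_rot: [-0.706, 0.707, 0.024, -0.022]
contact_force: [-0.6, -0.5, -1.4]
gripper_width: 0.711
```

```bash
python3 -c "
from h import *
go(.6515,-.0939,.033,.05)"
```

```text
t 11.0 pos [ 0.6351 -0.09    0.1277] F [-0.6 -0.5 -1.4] g 0.711
turn [0.001 0.015 0.004] shift after turn [16.2 94.7 -4.7] shift now [15.8 94.8 -4.9]
```

send_rows(
  moves=[
    [0,0.01,0,8,25,-4.5,0],
    [0,0,0,0,30,0,0],
    [0,0,0,0,20,0,0],
    [0,0,0,0,8,0,0],
    [0,0,0,0,0,0,0],
  ],
)

```text
t: 11.5
eef_pos: [0.6437, -0.0943, 0.0417]
tool_rot: [-0.706, 0.707, 0.02, -0.018]
contact_force: [0.6, 0.3, -0.8]
gripper_width: 0.715
```

```bash
python3 -c "
from h import *
go(.6515,-.0939,.0327,.05)"
```

```text
t 11.5 pos [ 0.6437 -0.0943  0.0417] F [ 0.6  0.3 -0.8] g 0.715
turn [0.001 0.004 0.003] shift after turn [7.8 9.  0. ] shift now [7.8 9.  0. ]
```

send_rows(
  moves=[
    [0,0,0,7,3,0,0],
    [0,0,0,0,3,0,0],
    [0,0,0,0,2,0,0],
    [0,0,0,0,1,0,0],
  ],
)

```text
t: 11.9
eef_pos: [0.6532, -0.0936, 0.0354]
tool_rot: [-0.706, 0.707, 0.022, -0.017]
contact_force: [0.2, 0.6, -0.9]
gripper_width: 0.712
```

```bash
python3 -c "
from h import *
go(.6515,-.0939,.0327,.05)"
```

```text
t 11.9 pos [ 0.6532 -0.0936  0.0354] F [ 0.2  0.6 -0.9] g 0.712
turn [0.001 0.005 0.007] shift after turn [-1.7  2.7 -0.3] shift now [-1.7  2.7 -0.3]
```

send_rows(
  moves=[
    [0,0,0,-1,2,0,0],
    [0,0,0,0,1.5,0,0],
    [0,0,0,0,0,0,1],
    [0,0,0,0,0,0,1],
    [0,0,0,0,0,0,1],
    [0,0,0,0,-20,0,1],
    [0,0,0,0,-45,0,1],
    [0,0,0,0,-45,0,1],
  ],
)

```text
t: 12.7
eef_pos: [0.6475, -0.093, 0.1393]
tool_rot: [-0.707, 0.707, 0.018, -0.021]
contact_force: [0.3, 0.3, -0.4]
gripper_width: 0.999
```

```bash
python3 -c "
from h import *
for n in ['wrist','scene','top']:
    c=cam(n)
    if n=='scene': save(c,'s1.png')
    for d in vision.cut_out(n,'glass')[:2]:
        print(n,d['score'],fit('glass',[(c,d['region'])],(.6515,-.094),.005))
go(.4345,.148,.14,.05)"
```

```text
wrist 0.81 (array([ 0.65229121, -0.09321559]), array([-0.69624717,  0.69122078, -0.99032239,  1.0757275 ]))
scene 0.75 (array([ 0.65568752, -0.09234465]), array([-0.0548883 ,  0.05529455, -0.59093952,  0.55695895]))
scene 0.43 (array([ 0.70797702, -0.22225181]), array([   3.15930912, -217.5558352 ,   90.96470372,   -2.39920371]))
t 13.0 pos [ 0.6475 -0.0926  0.1377] F [ 0.8  0.1 -0.7] g 0.998
turn [-0.     0.005 -0.003] shift after turn [-200.7   -2.3  250.9] shift now [-199.4   -1.7  252. ]
```

View pics/s1.png

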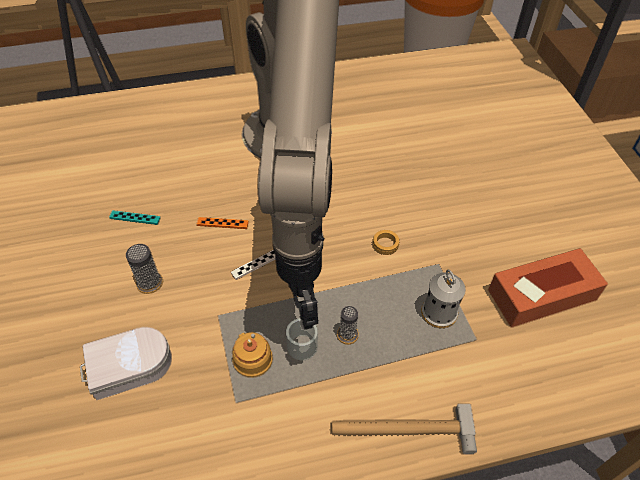

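send_rows(
  moves=[
    [0,0,0,-29,-3,35.8,1],
    [0,0,0,-29,0,35.8,1],
    [0,0,0,-29,0,35.8,1],
    [0,0,0,-29,0,35.8,1],
    [0,0,0,-29,0,35.8,1],
    [0,0,0,-29,0,35.8,1],
    [0,0,0,-29,0,35.8,1],
    [0,0,0,0,0,0,1],
  ],
)

```text
t: 13.8
eef_pos: [0.4163, 0.1512, 0.1302]
tool_rot: [-0.703, 0.71, 0.012, -0.026]
contact_force: [0.4, -1.2, 0.1]
gripper_width: 1.001
```

```bash
python3 -c "
from h import *
c=cam('wrist')
for d in vision.cut_out('wrist','clamp_ring')[:2]:
        print(d['score'],fit('clamp_ring',[(c,d['region'])],(.435,.148)))
go(.435,.148,.005,.05)"
```

```text
0.79 (array([0.43467583, 0.14796129]), array([-0.28503996,  0.27981756, -0.86963204,  1.08822571]))
t 13.9 pos [0.4201 0.1476 0.1308] F [-0.2 -0.1  0.6] g 1.001
turn [ 0.011 -0.002 -0.017] shift after turn [ 14.9 125.8  -0.4] shift now [ 17.1 125.5   1. ]
```

send_rows(
  moves=[
    [0.011,0,-0.017,8,25,0,1],
    [0,0,0,0,30,0,1],
    [0,0,0,0,30,0,1],
    [0,0,0,0,15,0,1],
    [0,0,0,0,0,0,1],
  ],
)

```text
t: 14.4
eef_pos: [0.4342, 0.141, 0.0262]
tool_rot: [-0.706, 0.708, 0.015, -0.012]
contact_force: [-0.4, 0.4, 0.5]
gripper_width: 1.001
```

```bash
python3 -c "
from h import *
go(.4347,.148,.005,.05)"
```

```text
t 14.4 pos [0.4342 0.141  0.0262] F [-0.4  0.4  0.5] g 1.001
turn [ 0.003 -0.012  0.004] shift after turn [ 0.9 21.2  7. ] shift now [ 0.7 21.2  7.1]
```

send_rows(
  moves=[
    [0,-0.012,0.003,0,10,7,1],
    [0,0,0,-1,7,0,1],
    [0,0,0,0,4,0,1],
    [0,0,0,0,0,0,1],
  ],
)

```text
t: 14.8
eef_pos: [0.4356, 0.1464, 0.0045]
tool_rot: [-0.706, 0.708, 0.017, -0.015]
contact_force: [-0.7, -0.9, 0.6]
gripper_width: 1.003
```

```bash
python3 -c "
from h import *
go(.4347,.148,.003,.05)"
```

```text
t 14.8 pos [0.4356 0.1464 0.0045] F [-0.7 -0.9  0.6] g 1.003
turn [ 0.003 -0.004  0.003] shift after turn [-0.8  1.5  1.7] shift now [-0.8  1.4  1.7]
```

send_rows(
  moves=[
    [0,0,0,-1,4,2,1],
    [0,0,0,0,2,0,1],
    [0,0,0,0,0,0,0],
    [0,0,0,0,0,0,0],
    [0,0,0,0,0,0,0],
    [0,0,0,0,0,0,0],
    [0,0,0,0,0,0,0],
  ],
)

```text
t: 15.5
eef_pos: [0.4352, 0.1492, -0.0002]
tool_rot: [-0.706, 0.707, 0.018, -0.015]
contact_force: [0.4, 0.5, -1.0]
gripper_width: 0.691
```

```bash
python3 -c "
from h import *
go(.6527,-.093,.15,.05)"
```

```text
t 15.5 pos [ 4.352e-01  1.492e-01 -2.000e-04] F [ 0.4  0.5 -1. ] g 0.691
turn [ 0.001 -0.003  0.005] shift after turn [ 205.1 -150.2 -252.7] shift now [ 206.8 -148.7 -252.3]
```

send_rows(
  moves=[
    [0,0,0,0,-25,0,0],
    [0,0,0,0,-45,0,0],
    [0,0,0,20,-45,-20,0],
    [0,0,0,27,-25,-35,0],
    [0,0,0,30,0,-37,0],
    [0,0,0,30,0,-37,0],
    [0,0,0,30,0,-37,0],
    [0,0,0,30,0,-37,0],
  ],
)

```text
t: 16.3
eef_pos: [0.6133, -0.0425, 0.1445]
tool_rot: [0.707, -0.707, -0.024, 0.022]
contact_force: [0.2, 1.2, -0.9]
gripper_width: 0.687
```

send_rows(
  moves=[
    [0,0,0,30,0,-37,0],
    [0,0,0,4,0,-8,0],
    [0,0,0,0,0,0,0],
    [0,0,0,0,0,0,0],
  ],
)

```text
t: 16.7
eef_pos: [0.6529, -0.0943, 0.1434]
tool_rot: [-0.706, 0.708, 0.021, -0.019]
contact_force: [0.4, -0.1, -1.5]
gripper_width: 0.691
```

```bash
python3 -c "
from h import *
c=cam('wrist'); save(c,'w2.png')
go(.6527,-.093,.068,.05)"
```

```text
t 16.75 pos [ 0.6527 -0.0938  0.1434] F [-1.3 -0.2 -1.4] g 0.691
turn [0.003 0.007 0.003] shift after turn [ 0.  75.4  0.8] shift now [-0.2 75.4  1. ]
```

View pics/w2.png

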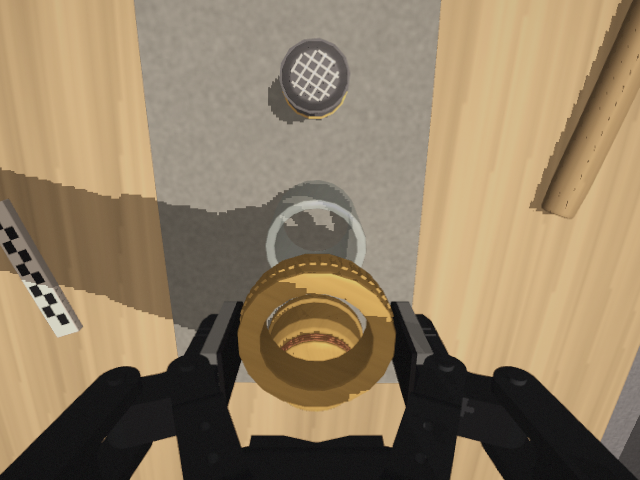

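The wrist view shows the ring held level at about (317,330), with the glass rim in line below at (316,245). Lowering now.

send_rows(
  moves=[
    [0,0.005,0,-2,25,0.8,0],
    [0,0,0,-2,20,0,0],
    [0,0,0,-1,12,0,0],
    [0,0,0,0,0,0,0],
    [0,0,0,0,0,0,0],
  ],
)

```text
t: 17.25
eef_pos: [0.6458, -0.0843, 0.0859]
tool_rot: [0.707, -0.706, -0.023, 0.021]
contact_force: [0.0, 0.3, 0.2]
gripper_width: 0.689
```

```bash
python3 -c "
from h import *
go(.653,-.093,.067,.05)"
```

```text
t 17.25 pos [ 0.6458 -0.0843  0.0859] F [0.  0.3 0.2] g 0.689
turn [-0.001  0.012  0.003] shift after turn [ 6.8 18.9 -9. ] shift now [ 6.6 18.9 -9.1]
```

send_rows(
  moves=[
    [0,0.012,0,6,4,-8,0],
    [0,0,0,0,4,0,0],
    [0,0,0,0,3,0,0],
    [0,0,0,0,0,0,0],
    [0,0,0,0,0,0,0],
  ],
)

```text
t: 17.75
eef_pos: [0.6548, -0.0926, 0.0767]
tool_rot: [0.707, -0.706, -0.02, 0.015]
contact_force: [-0.6, 0.3, -0.9]
gripper_width: 0.692
```

```bash
python3 -c "
from h import *
go(.653,-.093,.067,.05)"
```

```text
t 17.75 pos [ 0.6548 -0.0926  0.0767] F [-0.6  0.3 -0.9] g 0.692
turn [-0.001 -0.001  0.007] shift after turn [-1.8  9.7 -0.3] shift now [-1.9  9.7 -0.3]
```

send_rows(
  moves=[
    [0,0,0.005,-1.8,4,0,0],
    [0,0,0,0,3,0,0],
    [0,0,0,0,2,0,0],
    [0,0,0,0,0,0,0],
  ],
)

```text
t: 18.15
eef_pos: [0.6528, -0.0926, 0.067]
tool_rot: [0.707, -0.706, -0.018, 0.017]
contact_force: [0.4, -0.3, 0.6]
gripper_width: 0.69
```

```bash
python3 -c "
from h import *
go(.653,-.093,.067,.05)"
```

```text
t 18.15 pos [ 0.6528 -0.0926  0.067 ] F [ 0.4 -0.3  0.6] g 0.69
turn [-0.001 -0.001  0.002] shift after turn [ 0.2  0.  -0.4] shift now [ 0.2  0.  -0.4]
```

send_rows(
  moves=[
    [0,0,0,0,1,0,0],
    [0,0,0,0,1,0,0],
    [0,0,0,0,0,0,1],
    [0,0,0,0,0,0,1],
    [0,0,0,0,0,0,1],
    [0,0,0,0,-20,0,1],
    [0,0,0,0,-40,0,1],
    [0,0,0,0,-40,0,1],
  ],
)

```text
t: 18.95
eef_pos: [0.6492, -0.0919, 0.163]
tool_rot: [0.708, -0.706, -0.014, 0.021]
contact_force: [0.6, 0.3, 1.0]
gripper_width: 0.995
```

```bash
python3 -c "
from h import *
for n in ['wrist','scene']:
    c=cam(n); save(c,n+'3.png')
    for th,z in [('glass',.005),('clamp_ring',.067)]:
        for d in vision.cut_out(n,th)[:1]:
            print(n,th,d['score'],fit(th,[(c,d['region'])],(.6515,-.094),z))
go(.426,-.149,.15,.36)"
```

```text
wrist glass 0.56 (array([ 0.65112715, -0.09170561]), array([-7.21797   ,  5.04197154, -2.98226534,  9.12530967]))
wrist clamp_ring 0.84 (array([ 0.65274794, -0.09384895]), array([-0.6565922 ,  0.64686198, -1.02108291,  1.52072259]))
scene glass 0.8 (array([ 0.65733829, -0.09170548]), array([-0.56643102,  0.56856693, -3.94627186,  2.22776397]))
scene clamp_ring 0.57 (array([ 0.65513488, -0.09183887]), array([ 0.24557707, -0.24567017, -0.80429967,  0.75151077]))
t 19.25 pos [ 0.6491 -0.0916  0.1614] F [-0.4  0.7  0.1] g 1.004
turn [-0.004 -0.311 -0.008] shift after turn [-229.    11.4   24.8] shift now [-225.6   13.3  -46.4]
```

View pics/wrist3.png

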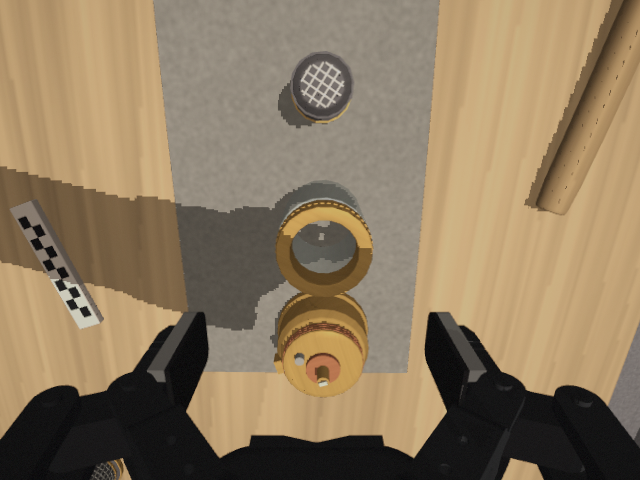

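send_rows(
  moves=[
    [0,-0.11,0,-20,0,0,0.8],
    [0,-0.11,0,-40,0,0,0.7],
    [0,-0.1,0,-40,0,0,0.6],
    [0,0,0,-40,0,10,0.6],
    [0,0,0,-40,5,20,0.6],
    [0,0,0,-30,5,20,0.6],
    [0,0,0,0,0,0,0.6],
  ],
)

```text
t: 19.95
eef_pos: [0.4152, -0.1034, 0.143]
tool_rot: [0.697, -0.691, -0.126, 0.145]
contact_force: [0.1, -0.2, -0.1]
gripper_width: 0.6
```

```bash
python3 -c "
from h import *
c=cam('wrist')
for d in vision.cut_out('wrist','scale_bar')[:4]:
    print(d['score'],barfit(c,d['region'],.008),c['img'][d['region']].mean(0).round())
go(.4265,-.149,.04,.36)"
```

```text
0.9 ((226.68275451660156, -408.5042724609375), (127.78598022460938, 23.187862396240234), 67.7510986328125) [ 45. 105.  96.]
0.86 ((424.91729736328125, -149.21128845214844), (23.181982040405273, 121.3134994506836), 21.811262130737305) [138. 135. 124.]
0.79 ((290.0459899902344, -208.13369750976562), (123.77104187011719, 23.908964157104492), 71.9688491821289) [125.  74.  36.]
0.39 ((713.9793090820312, -132.8157501220703), (30.134737014770508, 91.61763000488281), 38.26496505737305) [106.  81.  43.]
t 20.05 pos [ 0.4208 -0.1038  0.1445] F [ 0.2 -0.7  0.1] g 0.596
turn [-0.008  0.027 -0.02 ] shift after turn [-10.6 104.5 -44.3] shift now [ -9.7 104.3 -44.9]
```

send_rows(
  moves=[
    [-0.008,0.017,-0.02,-10,10,-44,0.6],
    [0,0,0,0,35,0,0.6],
    [0,0,0,0,35,0,0.6],
    [0,0,0,0,25,0,0.6],
    [0,0,0,0,0,0,0.6],
    [0,0,0,0,0,0,0.6],
  ],
)

```text
t: 20.65
eef_pos: [0.4415, -0.1513, 0.0357]
tool_rot: [-0.692, 0.697, 0.135, -0.129]
contact_force: [-0.2, 0.6, 0.8]
gripper_width: 0.596
```

```bash
python3 -c "
from h import *
go(.4258,-.149,.004,.37)"
```

```text
t 20.65 pos [ 0.4415 -0.1513  0.0357] F [-0.2  0.6  0.8] g 0.596
turn [0.008 0.006 0.008] shift after turn [-13.8  31.7   7.8] shift now [-14.   31.6   8.2]
```

send_rows(
  moves=[
    [0.005,0.005,0.005,-13,8,8,0.6],
    [0,0,0,-2,11,0,0.6],
    [0,0,0,-1,7,0,0.6],
    [0,0,0,0,0,0,0.6],
  ],
)

```text
t: 21.05
eef_pos: [0.4253, -0.1498, 0.0102]
tool_rot: [-0.694, 0.696, 0.133, -0.128]
contact_force: [-0.2, 0.3, -0.3]
gripper_width: 0.599
```

```bash
python3 -c "
from h import *
go(.4258,-.149,.004,.37)"
```

```text
t 21.05 pos [ 0.4253 -0.1498  0.0102] F [-0.2  0.3 -0.3] g 0.599
turn [0.005 0.002 0.007] shift after turn [0.8 6.2 0.5] shift now [0.7 6.2 0.6]
```

send_rows(
  moves=[
    [0,0,0,0,5,0,0.6],
    [0,0,0,0,2.5,0,0.6],
    [0,0,0,0,0,0,0],
    [0,0,0,0,0,0,0],
    [0,0,0,0,0,0,0],
    [0,0,0,0,0,0,0],
    [0,0,0,0,0,0,0],
  ],
)

```text
t: 21.75
eef_pos: [0.4267, -0.15, 0.003]
tool_rot: [-0.693, 0.696, 0.134, -0.127]
contact_force: [-0.4, 0.2, -0.8]
gripper_width: 0.247
```

```bash
python3 -c "
from h import *
go(.5716,.0023,.06,.05)"
```

```text
t 21.75 pos [ 0.4267 -0.15    0.003 ] F [-0.4  0.2 -0.8] g 0.247
turn [0.005 0.322 0.01 ] shift after turn [152.3 -57.  144.9] shift now [190.9 -55.7  88.9]
```

send_rows(
  moves=[
    [0,0,0,0,-30,0,0],
    [0,0.12,0,0,-40,0,0],
    [0,0.12,0,0,0,0,0],
    [0,0.08,0,0,0,0,0],
    [0,0,0,35,0,33,0],
    [0,0,0,36,0,34,0],
    [0,0,0,36,0,34,0],
    [0,0,0,36,0,34,0],
  ],
)

```text
t: 22.55
eef_pos: [0.5628, -0.0124, 0.0775]
tool_rot: [-0.706, 0.708, 0.011, -0.005]
contact_force: [-0.1, -0.7, -0.9]
gripper_width: 0.242
```

```bash
python3 -c "
from h import *
go(.5716,.0023,.02,.05)"
```

```text
t 22.55 pos [ 0.5628 -0.0124  0.0775] F [-0.1 -0.7 -0.9] g 0.242
turn [ 0.003 -0.027  0.009] shift after turn [ 9.5 57.5 14.3] shift now [ 8.6 57.6 14.7]
```

send_rows(
  moves=[
    [0,-0.025,0.006,4,10,12,0],
    [0,0,0,0,22,0,0],
    [0,0,0,0,20,0,0],
    [0,0,0,0,0,0,0],
    [0,0,0,0,0,0,0],
  ],
)

```text
t: 23.05
eef_pos: [0.5723, 0.0094, 0.0235]
tool_rot: [-0.707, 0.707, 0.025, -0.02]
contact_force: [-0.1, 0.0, -0.0]
gripper_width: 0.245
```

```bash
python3 -c "
from h import *
go(.5716,.0023,.008,.05)"
```

```text
t 23.05 pos [0.5723 0.0094 0.0235] F [-0.1  0.  -0. ] g 0.245
turn [0.001 0.014 0.007] shift after turn [-1.  15.5 -7.1] shift now [-1.3 15.5 -7. ]
```

send_rows(
  moves=[
    [0,0.014,0.005,-1,5,-6,0],
    [0,0,0,0,5,0,0],
    [0,0,0,0,3,0,0],
    [0,0,0,0,1,0,0],
    [0,0,0,0,0,0,0],
  ],
)

```text
t: 23.55
eef_pos: [0.5724, 0.0009, 0.011]
tool_rot: [-0.707, 0.707, 0.018, -0.015]
contact_force: [-0.0, -0.2, -1.0]
gripper_width: 0.244
```

```bash
python3 -c "
from h import *
go(.5716,.0023,.008,.05)"
```

```text
t 23.55 pos [0.5724 0.0009 0.011 ] F [-0.  -0.2 -1. ] g 0.244
turn [ 0.001 -0.004  0.004] shift after turn [-0.7  3.   1.5] shift now [-0.7  3.   1.5]
```

send_rows(
  moves=[
    [0,0,0,0,2,1,0],
    [0,0,0,0,1.5,0,0],
    [0,0,0,0,0,0,0.5],
    [0,0,0,0,0,0,0.5],
    [0,0,0,0,-5,0,0.5],
    [0,0,0,-5,-35,0,0.5],
    [0,0,0,-10,-45,0,0.5],
    [0,0,0,-10,-45,0,0.5],
  ],
)

```text
t: 24.35
eef_pos: [0.5438, 0.0012, 0.1366]
tool_rot: [-0.706, 0.708, 0.015, -0.018]
contact_force: [0.9, 0.4, -0.0]
gripper_width: 0.502
```

```bash
python3 -c "
from h import *
c=cam('wrist')
for d in vision.cut_out('wrist','scale_bar')[:3]:
    print(d['score'],barfit(c,d['region'],.013),c['img'][d['region']].mean(0).round())
c=cam('scene')
for d in vision.cut_out('scene','gauze_out')[:3]: print(d['score'],fit('gauze_out',[(c,d['region'])],(.42,-.387)))
go(.4205,-.3875,.2,.05)"
```

```text
0.94 ((572.04150390625, 2.564361572265625), (23.814250946044922, 121.25360870361328), 2.556027889251709) [163. 161. 152.]
0.76 ((297.72918701171875, -196.4185791015625), (113.6098861694336, 24.64328384399414), 72.63751220703125) [144.  89.  44.]
0.9 (array([ 0.42340594, -0.38573811]), array([-0.19103518,  0.205274  , -0.94755699,  0.88555265]))
t 24.55 pos [0.5453 0.0017 0.1369] F [-0.5  0.8 -0.5] g 0.504
turn [ 0.001 -0.003 -0.001] shift after turn [-144.1  -63.1 -382.5] shift now [-143.   -62.6 -383. ]
```

send_rows(
  moves=[
    [0,0,0,-16,-10,-42,1],
    [0,0,0,-16,-10,-42,1],
    [0,0,0,-16,-10,-42,1],
    [0,0,0,-16,-10,-42,1],
    [0,0,0,-16,-5,-42,1],
    [0,0,0,-16,0,-42,1],
    [0,0,0,-16,0,-42,1],
    [0,0,0,-16,0,-42,1],
  ],
)

```text
t: 25.35
eef_pos: [0.4323, -0.342, 0.1754]
tool_rot: [0.708, -0.706, -0.019, 0.029]
contact_force: [0.5, -0.3, -0.2]
gripper_width: 1.001
```

send_rows(
  moves=[
    [0,0,0,-16,0,-42,1],
    [0,0,0,0,0,0,1],
    [0,0,0,0,0,0,1],
  ],
)

```text
t: 25.65
eef_pos: [0.4125, -0.3929, 0.1721]
tool_rot: [0.708, -0.706, -0.012, 0.027]
contact_force: [0.0, 0.5, -0.0]
gripper_width: 1.0
```

```bash
python3 -c "
from h import *
c=cam('wrist'); save(c,'w4.png')
for d in vision.cut_out('wrist','gauze_out')[:2]: print(d['score'],fit('gauze_out',[(c,d['region'])],(.42,-.387)))
go(.4214,-.386,.06,.05)"
```

```text
0.65 (array([ 0.42159919, -0.38709865]), array([ 1.33433223, -1.31002443, -0.75303763,  0.45881043]))
t 25.75 pos [ 0.4129 -0.3922  0.1725] F [0.9 0.4 0. ] g 0.999
turn [-0.002  0.007 -0.02 ] shift after turn [  8.8 112.5   5.8] shift now [ 11.1 112.3   5.4]
```

send_rows(
  moves=[
    [0,0.005,-0.02,6,15,5.5,1],
    [0,0,0,0,30,0,1],
    [0,0,0,0,15,0,1],
    [0,0,0,0,0,0,1],
  ],
)

```text
t: 26.15
eef_pos: [0.4224, -0.3803, 0.1099]
tool_rot: [0.709, -0.705, -0.022, 0.021]
contact_force: [-0.5, 0.3, -0.1]
gripper_width: 1.0
```

```bash
python3 -c "
from h import *
go(.4215,-.3865,.06,.05)"
```

```text
t 26.15 pos [ 0.4224 -0.3803  0.1099] F [-0.5  0.3 -0.1] g 1.0
turn [-0.005  0.011  0.001] shift after turn [-1.2 49.9 -6.1] shift now [-1.3 49.8 -6.4]
```

send_rows(
  moves=[
    [-0.005,0.01,0,-3,20,-6,1],
    [0,0,0,-2,20,0,1],
    [0,0,0,0,10,0,1],
    [0,0,0,0,0,0,1],
  ],
)

```text
t: 26.55
eef_pos: [0.4214, -0.3852, 0.0609]
tool_rot: [-0.707, 0.707, 0.021, -0.018]
contact_force: [-0.3, -0.3, 1.1]
gripper_width: 1.0
```

```bash
python3 -c "
from h import *
go(.4215,-.3865,.06,.05)"
```

```text
t 26.55 pos [ 0.4214 -0.3852  0.0609] F [-0.3 -0.3  1.1] g 1.0
turn [0.001 0.006 0.004] shift after turn [ 0.   0.9 -1.3] shift now [-0.   0.9 -1.3]
```

send_rows(
  moves=[
    [0,0,0,0,1,-1.3,0],
    [0,0,0,0,0,0,0],
    [0,0,0,0,0,0,0],
    [0,0,0,0,0,0,0],
    [0,0,0,0,0,0,0],
    [0,0,0,0,0,0,0],
  ],
)

```text
t: 27.15
eef_pos: [0.4238, -0.3876, 0.0634]
tool_rot: [-0.706, 0.708, 0.023, -0.017]
contact_force: [0.3, -0.3, -0.7]
gripper_width: 0.557
```

```bash
python3 -c "
from h import *
go(.6415,.1059,.22,.05)"
```

```text
t 27.15 pos [ 0.4238 -0.3876  0.0634] F [ 0.3 -0.3 -0.7] g 0.557
turn [0.003 0.007 0.008] shift after turn [ 242.1 -156.6  482. ] shift now [ 246.7 -156.2  479.8]
```

send_rows(
  moves=[
    [0,0,0,0,-30,0,0],
    [0,0,0,0,-45,0,0],
    [0,0,0,0,-45,10,0],
    [0,0,0,10,-35,30,0],
    [0,0,0,18,0,40,0],
    [0,0,0,18,0,40,0],
    [0,0,0,18,0,40,0],
    [0,0,0,18,0,40,0],
  ],
)

```text
t: 27.95
eef_pos: [0.4924, -0.1843, 0.2255]
tool_rot: [-0.706, 0.708, 0.018, -0.011]
contact_force: [1.1, -0.5, -1.0]
gripper_width: 0.557
```

send_rows(
  moves=[
    [0,0,0,20,0,40,0],
    [0,0,0,20,0,40,0],
    [0,0,0,20,0,40,0],
    [0,0,0,20,0,40,0],
    [0,0,0,20,0,40,0],
    [0,0,0,20,0,40,0],
    [0,0,0,0,0,0,0],
  ],
)

```text
t: 28.65
eef_pos: [0.6059, 0.0794, 0.2263]
tool_rot: [0.707, -0.707, -0.021, 0.013]
contact_force: [-0.6, 0.6, -1.2]
gripper_width: 0.555
```

```bash
python3 -c "
from h import *
go(.6415,.1059,.12,.05)"
```

```text
t 28.65 pos [0.6059 0.0794 0.2263] F [-0.6  0.6 -1.2] g 0.555
turn [-0.    -0.001  0.012] shift after turn [ 36.8 106.3  24.7] shift now [ 35.5 106.7  24.7]
```

send_rows(
  moves=[
    [0,0,0,32,0,24,0],
    [0,0,0,-2,20,0,0],
    [0,0,0,-2,35,0,0],
    [0,0,0,-2,35,0,0],
    [0,0,0,0,15,0,0],
    [0,0,0,0,0,0,0],
  ],
)

```text
t: 29.25
eef_pos: [0.6328, 0.1077, 0.1181]
tool_rot: [0.707, -0.707, -0.023, 0.015]
contact_force: [-0.4, -0.1, 0.1]
gripper_width: 0.555
```

```bash
python3 -c "
from h import *
go(.6415,.105,.0684,.05)"
```

```text
t 29.25 pos [0.6328 0.1077 0.1181] F [-0.4 -0.1  0.1] g 0.555
turn [-0.     0.003  0.012] shift after turn [ 8.5 49.7 -3.1] shift now [ 7.9 49.8 -3.1]
```

send_rows(
  moves=[
    [0,0,0.01,5,12,-3,0],
    [0,0,0,0,20,0,0],
    [0,0,0,0,8,0,0],
    [0,0,0,0,0,0,0],
    [0,0,0,0,0,0,0],
  ],
)

```text
t: 29.75
eef_pos: [0.6437, 0.1037, 0.0818]
tool_rot: [0.707, -0.706, -0.022, 0.015]
contact_force: [-0.4, 0.1, 0.2]
gripper_width: 0.553
```

```bash
python3 -c "
from h import *
go(.6415,.105,.0684,.05)"
```

```text
t 29.75 pos [0.6437 0.1037 0.0818] F [-0.4  0.1  0.2] g 0.553
turn [-0.002  0.002  0.009] shift after turn [-2.1 13.4  1.4] shift now [-2.2 13.4  1.4]
```

send_rows(
  moves=[
    [0,0,0.007,-2,5,1,0],
    [0,0,0,0,4,0,0],
    [0,0,0,0,2,0,0],
    [0,0,0,0,1,0,0],
    [0,0,0,0,0,0,0],
  ],
)

```text
t: 30.25
eef_pos: [0.6432, 0.105, 0.0715]
tool_rot: [0.708, -0.706, -0.02, 0.017]
contact_force: [-0.1, -0.3, -1.1]
gripper_width: 0.557
```

```bash
python3 -c "
from h import *
go(.6415,.105,.0684,.05)"
```

```text
t 30.25 pos [0.6432 0.105  0.0715] F [-0.1 -0.3 -1.1] g 0.557
turn [-0.003  0.002  0.005] shift after turn [-1.7  3.1  0.1] shift now [-1.7  3.1  0.1]
```

send_rows(
  moves=[
    [0,0,0.003,-1,2,0,0],
    [0,0,0,0,1.5,0,0],
    [0,0,0,0,0,0,1],
    [0,0,0,0,0,0,1],
    [0,0,0,0,0,0,1],
    [0,0,0,0,-20,0,1],
    [0,0,0,0,-40,0,1],
    [0,0,0,0,-45,0,1],
  ],
)

```text
t: 31.05
eef_pos: [0.6378, 0.1044, 0.1693]
tool_rot: [-0.707, 0.707, 0.015, -0.022]
contact_force: [0.5, 0.7, 0.1]
gripper_width: 1.001
```

send_rows(
  moves=[
    [0,0,0,0,-40,0,1],
    [0,0,0,-40,-10,-15,1],
    [0,0,0,-40,0,-15,1],
    [0,0,0,-40,0,-15,1],
    [0,0,0,-40,0,-15,1],
    [0,0,0,0,0,0,1],
  ],
)

```text
t: 31.65
eef_pos: [0.4814, 0.0339, 0.2287]
tool_rot: [0.709, -0.705, -0.02, 0.017]
contact_force: [-0.4, -0.2, -0.4]
gripper_width: 1.003
```

```bash
python3 - <<'E'
from h import *
go(.6415,.105,.0684,.05)
p0=dict(vessel=(.656,-.193),bonnet=(.636,.205),glass=(.653,-.093),gauze_in=(.647,.003),gauze_out=(.641,.105),clamp_ring=(.653,-.093))
for n in ['scene','top','wrist']:
    c=cam(n); save(c,n+'5.png')
    for th in p0:
        for d in vision.cut_out(n,th)[:1]:
            x,e=fit(th,[(c,d['region'])],p0[th],.067 if th=='clamp_ring' else .005); print(n,th,round(d['score'],2),np.round(x,4),np.round(e,1))
    for th,z in [('board',.005),('scale_bar',.013)]:
        for d in vision.cut_out(n,th)[:3]: print(n,th,round(d['score'],2),barfit(c,d['region'],z))
E
```

```text
t 31.65 pos [0.4814 0.0339 0.2287] F [-0.4 -0.2 -0.4] g 1.003
turn [-0.005  0.003  0.005] shift after turn [163.5 160.3  63. ] shift now [162.8 161.4  61.9]
scene vessel 0.55 [ 0.6563 -0.1925] [-0.5  0.5  0.7 -0.7]
scene bonnet 0.65 [0.6354 0.2069] [ 0.1 -0.1  1.6 -1.3]
scene glass 0.96 [ 0.6585 -0.0929] [-0.1  0.1 -2.3  1.9]
scene gauze_in 0.63 [0.6491 0.0028] [-0.3  0.3 -0.1  0.1]
scene gauze_out 0.57 [0.6425 0.1062] [-0.3  0.2 -0.4  0.4]
scene clamp_ring 0.63 [ 0.6541 -0.0916] [ 0.3 -0.3 -0.3  0.3]
scene board 0.87 ((630.8698120117188, 4.663421630859375), (203.9650421142578, 504.4880065917969), 2.7860207557678223)
scene scale_bar 0.86 ((236.20123291015625, -408.21856689453125), (121.28955841064453, 26.355337142944336), 68.44152069091797)
scene scale_bar 0.64 ((576.0993041992188, 2.6381072998046875), (27.739521026611328, 119.239501953125), 2.2132911682128906)
scene scale_bar 0.57 ((298.31475830078125, -208.2681884765625), (118.40727996826172, 28.267427444458008), 71.99018096923828)
top vessel 0.91 [ 0.6553 -0.1936] [-0.4  0.4 -0.   0. ]
top bonnet 0.86 [0.6368 0.2037] [-0.6  0.7 -0
[... 979 characters left out ...]
-11.7   1.9  -2.2  14.9]
wrist gauze_in 0.93 [0.6454 0.0028] [-0.3  0.3 -0.6  0.5]
wrist gauze_out 0.62 [0.6387 0.1047] [-2.3  0.9 -0.5  0.4]
wrist clamp_ring 0.73 [ 0.6552 -0.0928] [-20.1   4.2  -1.6  15.9]
wrist board 0.55 ((628.4710083007812, -15.8712158203125), (202.64651489257812, 463.20709228515625), 2.6820826530456543)
wrist scale_bar 0.86 ((571.7971801757812, 2.4796409606933594), (24.251785278320312, 120.9863052368164), 3.046593427658081)
wrist scale_bar 0.59 ((299.3711242675781, -152.96759033203125), (25.369632720947266, 7.377289772033691), 53.355377197265625)
wrist scale_bar 0.38 ((250.3074188232422, -342.43304443359375), (15.914735794067383, 5.376572608947754), 4.9385504722595215)
```

View pics/scene5.png

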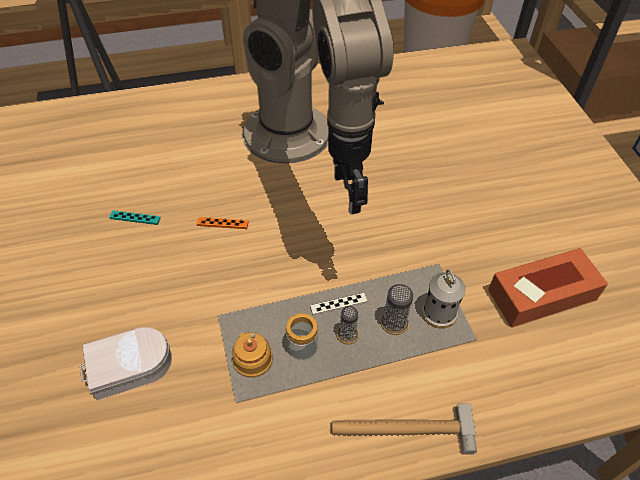

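The scene view shows the row in order: vessel (252,355), glass with ring (301,332), inner gauze (347,325), outer gauze (398,308) and bonnet (443,300). The white bar lies in front at (339,303) and the arm is clear, so I hand in.

```bash
python3 -c "
from h import *
print(order.hand_in())"
```

```text
the job is handed in; nothing more can be done
None
```

I stood the glass, inner gauze and outer gauze in the row between vessel and bonnet. The ring is on the glass, the white scale bar lies in front, and everything is released with the arm clear. The job was handed in at about 33 s of the 115 s allowed; hand-in reported no verdict.

**Row spacing (scene camera):**

| Part | From vessel | From bonnet | Target | Tolerance |
|---|---|---|---|---|
| Glass | 100 mm | 300 mm | 100 / 300 mm | ±15 mm |
| Inner gauze | 195 mm | 205 mm | 200 / 200 mm | ±15 mm |
| Outer gauze | 299 mm | 101 mm | 300 / 100 mm | ±15 mm |

**Row line:** the inner and outer gauze and the ring read within about 5 mm of it. The glass, partly hidden by the ring, was fitted poorly at the end; the scene camera put it about 6 mm off the line.

**Ring:** about 1 mm off the glass centre when checked just after placing. The final scene fit said 5 mm, again because the ring hides the glass.

**Bar:** centred within about 5 mm, about 75 mm in front of the row line, and parallel to within about 1°.

**Vessel and bonnet:** they measured within about 2 mm of where they started. The brick and tin show no change in the last scene picture; I did not measure them again.

**Disagreements:** the top and scene cameras differ by about 4 mm in x, so I averaged them. The final top-camera glass fit, and several final wrist-camera fits, were poor because things were hidden or cut off by the frame. I set those fits aside.

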